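# Clamp a bracket in the bench fixture

### The job

Load the steel bracket into the bench fixture, its upright lug on the end away from the clamp: lay it flat on the bed, bring it flush against the side rail, then slide it along the rail until it is home on the adjustable stop screw, its little pin pressed in, all while the clamp is open. Then push the clamp handle over its dead point, right down on its stop, so that the pad holds the bracket there, and let go. Be gentle (no more than about 15 N against rail or stop screw, 30 N on the clamp) and leave the other things on the bench alone.

Things in the scene. Friction and masses are not known exactly. Their poses are not given: they have to be found in the camera images.
- fixture: Fixture fixed to the bench: aluminium bed plate 250 x 110 x 12 mm, toggle clamp on one end. Origin on the bench top, +z up; plate spans x -110..140, y -55..55 mm, bed surface at z = 12 mm. +x runs from the clamp to the loading end. Clamp foot at x -90..-5. A seated bracket has its axes parallel to these and its origin at y = 0, z = 12 mm, x = 62 to 78 mm (by the stop screw).
- end_stop: Steel stop block fixed on the bed by the clamp, 12 x 30 x 16 mm; origin under its centre, at x = 1, y = 0, z = 12 mm in the fixture frame. Its rigid stop screw, nose 8 mm wide, points to +x, 6 mm above the bed. How far the screw is run out is not known: the nose lies anywhere from x = 12 to 28 mm in the fixture frame. Feel for it.
- stop_pin (a joint): Travel in m of the part-present pin, 4 mm thick, that stands 3 mm out of the stop screw's nose: 0 free, 0.003 pressed level with the nose, so that the bracket bears on the screw. Its spring is very light (0.2 N).
- side_rail: Middle of the working face of the side rail, at x = 82.5, y = -30, z = 16 mm in the fixture frame: a low steel bar along x, 85 mm long, 8 mm above the bed, facing +y. A long edge of the bracket's plate butts against it.
- bracket: Loose steel mounting bracket, about 0.45 kg: plate 100 (x) x 60 (y) x 10 mm, with an upright lug 40 mm in x, 12 mm thick in y, reaching 54 mm above the underside, centred at x = +25, y = 0 mm (grip it there across its 12 mm). Origin: centre of the plate's underside. Starts flat on the bench beyond the loading end, its x within about 35 degrees of the fixture's +x.
- clamp_pad: Round rubber pad, 18 mm wide, on a sprung spindle at the clamp arm's end; origin: centre of its pressing face, z back along the spindle. Open, arm and pad stand within x -40..40 mm, |y| < 15 mm of the fixture, up to 145 mm above the bench; closed, the pad lies at x = 40 mm. Pad and arm yield together by about 4 N/mm; they hold the bracket with about 30 N.
- clamp_hinge (a point): Centre of the clamp hinge, fixed at x = -75, y = 0, z = 63 mm in the fixture frame. The handle turns about a line through it parallel to the fixture's y.
- handle_grip (a point): Point on the handle's centre line, 100 mm from the hinge. The handle is a straight bar reaching 120 mm from the hinge; its outer 75 mm is a grey grip 18 mm thick in the plane of swing, 20 mm wide in y.
- clamp_handle (a joint): Handle angle, rad. The handle leans 0.6 + value from vertical towards the fixture's -x: push its upper face down, away from the bed. Starts at 0 (open; stays where left). On a seated bracket the pad lands near 0.65, resistance peaks near 0.75 at about 9 N on the grip and fades at the dead point, 0.90; past it the clamp pulls itself to its stop, 0.945; short of it it springs back.
- jar: Bystander: amber glass jar, 60 mm wide, 85 mm tall; origin under its centre.
- wrench: Bystander: steel spanner about 180 mm long lying flat; origin under its middle.
- screwdriver: Bystander: screwdriver, 200 mm long, lying flat; origin under its middle.
- bearing: Bystander: steel bearing ring, 52 mm wide, 15 mm tall; origin under its centre.

How it is judged:
On the way, in this order (a step that is already met when the one before it is completed fails the run):
1. with the clamp still open, the bracket lies flat on the bed, flush against the side rail and bearing on the stop screw (x of bracket in the frame of fixture between 0.055 and 0.081 m and y of bracket in the frame of fixture between -0.004 and 0.002 m and z of bracket in the frame of fixture below 0.0145 m and angle between the x axis of bracket and the x axis of fixture, either way round below 0.035 rad and angle between bracket's own z axis and vertical below 0.06 rad and value of joint stop_pin above 0.0015 m and value of joint clamp_handle below 0.4 rad), for 0.2 s.
2. the handle is past its dead point and the pad holds the bracket (value of joint clamp_handle above 0.915 rad and contact force between clamp_pad and bracket above 10 N), for 0.2 s.
At the end, for the whole second after the job is handed in: Bracket flat on the bed, lug away from the clamp, within 2 mm of the side rail, square within 2 degrees, home on the stop screw (pin pressed in over 1.5 mm); handle past its dead point and down on its stop (joint above 0.925); pad pressing on the bracket with over 10 N; all at rest (x of bracket in the frame of fixture between 0.055 and 0.081 m and y of bracket in the frame of fixture between -0.004 and 0.002 m and z of bracket in the frame of fixture below 0.0145 m and angle between the x axis of bracket and the x axis of fixture, either way round below 0.035 rad and angle between bracket's own z axis and vertical below 0.06 rad and value of joint stop_pin above 0.0015 m and value of joint clamp_handle above 0.925 rad and contact force between clamp_pad and bracket above 10 N and linear speed of bracket below 0.02 m/s); the robot touches nothing.
It fails at once if the robot presses on the fixture or its clamp with more than 30 N (contact force between any of the fingers, the arm and fixture above 30 N).
It fails at once if the bracket is forced against the side rail or the stop screw with more than 15 N while the clamp is open ((contact force between bracket and end_stop above 15 N or contact force between bracket and side_rail above 15 N) and value of joint clamp_handle below 0.4 rad).
It fails at once if a bystander is moved by more than 20 mm (distance of any of jar, wrench, screwdriver, bearing from where it was at the start of the episode above 0.02 m).
It also fails if it takes over 72 s, if anything falls off the work surface, if the arm or the gripper's body presses on something with over 40 N, if the wrist force passes 120 N, or if a joint passes its speed limit or range.

### The arm

A 6-joint arm with a two-finger parallel gripper is mounted at the origin on the work surface. World frame = base frame: x ahead of the robot, y to its left, z up, the work surface at z = 0. Lengths are in m, angles in rad, forces in N, time in s.
With the tool pointing down it reaches from about 0.4 to 0.925 m from the base axis. Payload 12.5 kg.
Tool frame: the origin (TCP) lies at the very end of the fingers, on their centre line; the grasp point (between the pads) lies 19 mm behind it (bot.hold_point_z is the distance from the TCP to the grasp point, in m); y points along the fingers, x is the direction in which the jaws open and shut, and the axes are right-handed (so a half turn about y gives the same grasp; the last joint's range is limited). The gripper opens to 95 mm and grips with 3 to 60 N. Pads are 20 mm wide; open, the fingers measure 119 mm over their backs; the gripper's body (75 mm by 180 mm) begins 59 mm behind the grasp point.
Start: joints at [-1.207, 0.491, 1.559, -0, 1.092, -0.106], TCP at [0.283, -0.557, 0.215] pointing down, gripper open.
Joint ranges: [-3.1, 3.1], [-0.84, 2.19], [0.05, 2.79], [-1.13, 4.28], [0.06, 2.93], [-2.69, 2.69]. Speed limits (rad/s): [2.22, 2.22, 2.79, 3.14, 3.14, 3.14].

### API

Orientations are given as a unit quaternion [x, y, z, w].
In Python, from station import bot, state, viewer, order gives the robot as it stands. Calls block until the motion is done:
- bot.move_to(position, orientation): joint-space move of the TCP to a pose.
- bot.move_l(position, orientation=None, speed=0.15, force_limit=None): straight line of the TCP; orientation=None keeps the orientation; speed is the mean speed in m/s. With force_limit (N) it stops when the force on the tool has changed by that much, and returns True; else False.
- bot.move_joints(angles): joint-space move.
- bot.move_gripper(opening, squeeze=None): finger opening in m; squeeze is the grip in N (None keeps the last); returns when the fingers have stopped.
- bot.sleep(seconds).
- bot.solve_ik(position, orientation): joint angles nearest the present ones, or None.
- state(): the state.
- viewer.capture(name): name is "side" or "top" or "wrist"; returns the picture (480x640x3 uint8, red, green, blue); there is no depth.
- viewer.camera_params(name): a dict with "fx", "fy", "cx", "cy" (pixels), "cam_to_world" (4x4, takes a point from camera to world coordinates). Camera axes: x right, y down, z forward; pixel columns grow to the right and rows downward; lengths in m; the calibration is good to about 2 mm. A picture is of the moment at which its call begins: read the wrist's pose just before it. camera_params takes no time and is no camera call; for the wrist camera it gives the pose at the moment of the call.
A pose or a line that the arm cannot do raises bot.PlanningError and nothing moves.
- order.close_job(): hands the job in, once; it reports no verdict.
The state is a dict: "clock": time; "q": joint angles; "qd": joint speeds; "joint_torque": joint torques, N m; "tcp_pos": TCP position; "ee_rot": TCP orientation; "wrist_force": force on the tool from outside, world axes, zero at the start; "torque": the same for the moment, N m; "grip_width": finger opening in m.
Only numpy, scipy, OpenCV 4.12 (cv2) and the standard library are available. Lean on these libraries where they do the work, as an engineer would, in place of code of your own. Each camera call takes 0.05 s, during which the arm holds its last target.

## Working session

There is one attempt and no reset: what is moved stays moved. The work goes in short steps, each a Python script; the robot and the scene stay as the last script left them, time stands still between calls to the robot, and variables do not carry over. Pictures are saved under pics/ and viewed, and the job is handed in when it is done.

```bash
ls; mkdir -p pics; python3 - <<'E'
from station import bot,state,viewer,order
import cv2
s=state(); print({k:s[k] for k in ("clock","tcp_pos","ee_rot","wrist_force","grip_width")})
for n in ("side","top","wrist"):
    p=viewer.camera_params(n); print(n,p["fx"],p["cx"],p["cy"]); print(p["cam_to_world"])
    cv2.imwrite(f"pics/{n}0.png",viewer.capture(n)[:,:,::-1])
E
```

```text
pics
{'clock': 0.0, 'tcp_pos': array([ 0.28285588, -0.55703824,  0.2140622 ]), 'ee_rot': array([-0.60240525,  0.37021966, -0.3695725 ,  0.60287767]), 'wrist_force': array([-0.2473817 , -0.70596217, -0.06118114]), 'grip_width': 0.09515726942413823}
side 543.2525165348756 319.236074239611 253.83150761120095
[[-0.99934611 -0.01185282  0.0341594   0.48518683]
 [-0.03327601  0.67106325 -0.74065297  0.80212706]
 [-0.0141443  -0.74130535 -0.67101886  0.79432007]
 [ 0.          0.          0.          1.        ]]
top 559.8667912366254 313.7691202613883 238.07813369094987
[[ 0.00868952 -0.99418409  0.10734287  0.43096389]
 [-0.99993954 -0.00791567  0.00763305  0.02640046]
 [-0.00673896 -0.10740271 -0.99419276  1.19403924]
 [ 0.          0.          0.          1.        ]]
wrist 332.08380941089945 325.9809880832336 238.6899302020089
[[ 0.45307379 -0.85105499 -0.26538566  0.35716996]
 [-0.89147097 -0.43316877 -0.13283193 -0.51892511]
 [-0.00190951  0.29676628 -0.95494823  0.38431442]
 [ 0.          0.          0.          1.        ]]
```

View pics/top0.png

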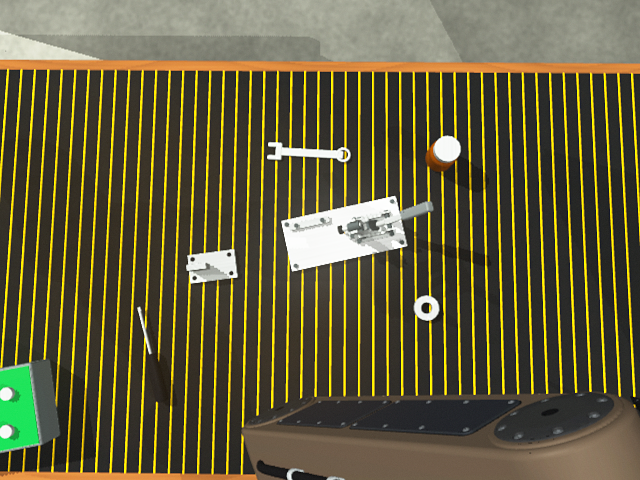

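View pics/side0.png

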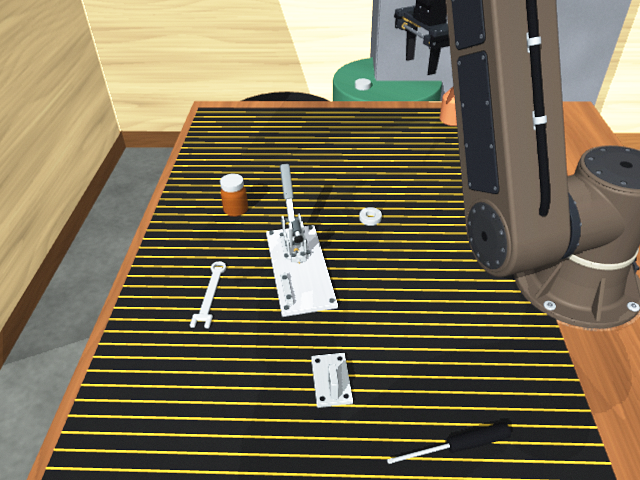

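View pics/wrist0.png

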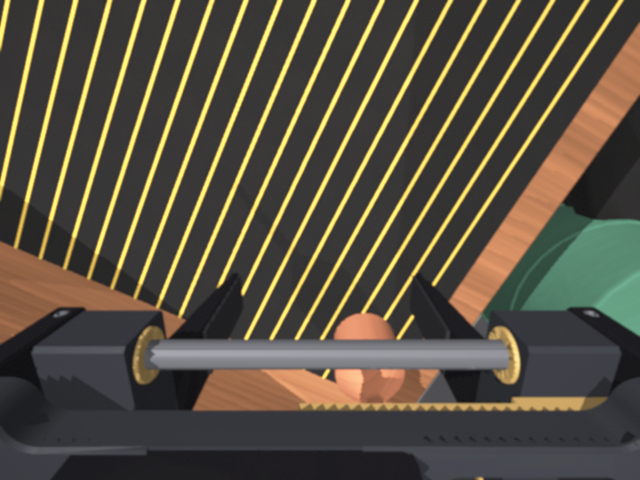

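```bash
cat > h.py <<'E'
import numpy as np, cv2
def ray(p,u,v):
    T=np.array(p["cam_to_world"]); d=T[:3,:3]@np.array([(u-p["cx"])/p["fx"],(v-p["cy"])/p["fy"],1.]); return T[:3,3],d
def onz(p,u,v,z):
    o,d=ray(p,u,v); return o+d*(z-o[2])/d[2]
def proj(p,X):
    T=np.array(p["cam_to_world"]); c=T[:3,:3].T@(np.array(X)-T[:3,3]); return c[:2]/c[2]*[p["fx"],p["fy"]]+[p["cx"],p["cy"]]
E
python3 - <<'E'
import cv2,numpy as np
a=cv2.imread("pics/top0.png"); b=cv2.imread("pics/side0.png")
c1=cv2.resize(a[185:295,175:445],None,fx=2.9,fy=2.9,interpolation=cv2.INTER_CUBIC)
c2=cv2.resize(b[155:415,245:365],None,fx=2.3,fy=2.3,interpolation=cv2.INTER_CUBIC)
cv2.imwrite("pics/t1.png",c1);cv2.imwrite("pics/s1.png",c2)
for n,im in(("top",a),("side",b)):
    hsv=cv2.cvtColor(im,cv2.COLOR_BGR2HSV)
    m=((hsv[...,1]<60)&(hsv[...,2]>130)).astype(np.uint8)
    m=cv2.morphologyEx(m,cv2.MORPH_CLOSE,np.ones((5,5)))
    k,_=cv2.findContours(m,0,2)
    for c in k:
        if cv2.contourArea(c)>400:
            r=cv2.minAreaRect(c); print(n,cv2.contourArea(c),cv2.boundingRect(c),cv2.boxPoints(r).round(1).tolist(), cv2.approxPolyDP(c,4,True)[:,0].tolist() if len(c)<400 else '')
E
```

```text
top 470.0 (414, 295, 25, 26) [[414.0, 295.0], [438.0, 295.0], [438.0, 320.0], [414.0, 320.0]] [[425, 295], [414, 303], [414, 311], [428, 320], [437, 314], [438, 304]]
top 1316.5 (186, 249, 52, 35) [[184.10000610351562, 255.0], [233.8000030517578, 248.1999969482422], [237.6999969482422, 276.79998779296875], [188.0, 283.5]] [[234, 250], [187, 255], [191, 283], [236, 277]]
top 6257.5 (281, 196, 152, 76) [[280.29998779296875, 220.3000030517578], [427.79998779296875, 187.89999389648438], [439.0, 238.89999389648438], [291.5, 271.29998779296875]] [[431, 203], [399, 210], [391, 196], [282, 220], [291, 269], [405, 246], [401, 219], [432, 209]]
top 725.0 (267, 142, 84, 20) [[266.8999938964844, 158.89999389648438], [267.3999938964844, 141.60000610351562], [350.29998779296875, 144.0], [349.79998779296875, 161.3000030517578]] [[267, 158], [298, 155], [345, 161], [350, 153], [343, 147], [288, 148], [269, 142], [275, 153]]
top 524.5 (433, 135, 28, 27) [[429.1000061035156, 152.5], [442.3999938964844, 130.3000030517578], [465.1000061035156, 143.89999389648438], [451.79998779296875, 166.10000610351562
[... 1705 characters left out ...]
01220703125, 0.699999988079071], [496.6000061035156, -0.30000001192092896], [517.2000122070312, 246.8000030517578], [505.29998779296875, 247.8000030517578]] [[493, 0], [512, 232], [503, 220], [515, 247]]
side 3693.5 (375, 0, 78, 93) [[373.8999938964844, 88.5], [378.3999938964844, -1.7999999523162842], [456.1000061035156, 2.0], [451.70001220703125, 92.30000305175781]] [[379, 0], [376, 80], [441, 80], [445, 92], [452, 86], [449, 46], [441, 48], [436, 73], [428, 75], [429, 49], [422, 43], [428, 31], [394, 27], [394, 9], [415, 0]]
side 5908.5 (278, 0, 95, 101) [[278.0, 0.0], [372.0, 0.0], [372.0, 100.0], [278.0, 100.0]] [[278, 0], [309, 92], [331, 100], [334, 72], [346, 62], [370, 57], [372, 0]]
```

View pics/t1.png

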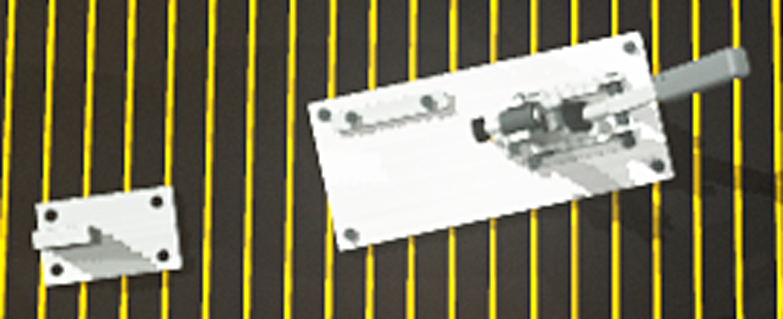

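View pics/s1.png

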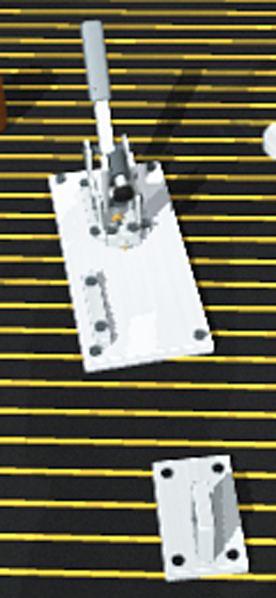

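```bash
cat > coarse.py <<'E'
from station import bot,state,viewer,order
from h import *
pt=viewer.camera_params("top");ps=viewer.camera_params("side")
def f(l,p,z): 
    X=np.array([onz(p,u,v,z)[:2] for u,v in l]); print(X.round(4).tolist()); return X
# t1 crop: px=175+u/2.9
T=lambda l:[(175+(u+.5)/2.9-.5,185+(v+.5)/2.9-.5) for u,v in l]
S=lambda l:[(245+(u+.5)/2.3-.5,155+(v+.5)/2.3-.5) for u,v in l]
print("fixture"); # order: (+x,-y) (-x,-y) (-x,+y) (+x,+y)
F=f(T([(308,102),(640,32),(674,179),(341,251)]),pt,.012)
F2=f(S([(87,370),(49,177),(160,161),(213,351)]),ps,.012)
print("bracket")
B=f(T([(36,204),(171,186),(181,268),(46,286)]),pt,.010)
B2=f(S([(168,578),(153,464),(231,456),(247,571)]),ps,.010)
def pose(C,x0,x1,y0,y1):
    M=np.array([[x1,y0],[x0,y0],[x0,y1],[x1,y1]])
    mc,mm=C.mean(0),M.mean(0); A=(C-mc);Bm=M-mm
    th=np.arctan2((Bm[:,0]*A[:,1]-Bm[:,1]*A[:,0]).sum(),(Bm*A).sum())
    R=np.array([[np.cos(th),-np.sin(th)],[np.sin(th),np.cos(th)]])
    o=mc-R@mm; print("o",o.round(4),"deg",np.degrees(th).round(2),"res",np.abs(A-(R@Bm.T).T).max().round(4)); return o,th
for C in(F,F2): pose(C,-.11,.14,-.055,.055)
for C in(B,B2): pose(C,-.05,.05,-.03,.03)
E
python3 coarse.py
```

```text
fixture
[[0.5971, 0.1059], [0.6511, -0.1383], [0.5424, -0.1623], [0.4879, 0.0803]]
[[0.5892, 0.1154], [0.6473, -0.1336], [0.5396, -0.1601], [0.4849, 0.0921]]
bracket
[[0.5205, 0.3042], [0.5345, 0.2056], [0.4746, 0.1968], [0.4607, 0.2949]]
[[0.5151, 0.3089], [0.5303, 0.2088], [0.4699, 0.1998], [0.4587, 0.3018]]
o [ 0.5729 -0.0432] deg 102.62 res 0.0011
o [ 0.5686 -0.0362] deg 102.77 res 0.0045
o [0.4976 0.2504] deg 98.21 res 0.0007
o [0.4935 0.2548] deg 97.55 res 0.0016
```

```bash
cat >> h.py <<'E'
from scipy.spatial.transform import Rotation as Ro
def quat(th,s=1):
    # fixture-like yaw th; tool x = s*fixture y, tool y down
    fx=np.array([np.cos(th),np.sin(th),0]); fy=np.array([-np.sin(th),np.cos(th),0])
    x=s*fy; y=np.array([0,0,-1.]); z=np.cross(x,y)
    return Ro.from_matrix(np.c_[x,y,z]).as_quat()
E
python3 - <<'E'
from station import bot,state,viewer,order
from h import *
s=state();R=Ro.from_quat(s["ee_rot"]).as_matrix();print(R.round(3))
p=viewer.camera_params("wrist");C=np.array(p["cam_to_world"])
Tt=np.eye(4);Tt[:3,:3]=R;Tt[:3,3]=s["tcp_pos"]
TC=np.linalg.inv(Tt)@C;print(TC.round(4));np.save("TC.npy",TC)
for sg in(1,-1):
  for nm,pos,th in(("b",[.49,.27,.1],98),("f",[.55,.06,.04],102.6),("h0",[.6,-.17,.15],102.6),("h1",[.61,-.22,.075],102.6)):
    q=bot.solve_ik(pos,quat(np.radians(th),sg)); print(sg,nm,None if q is None else np.round(q,2))
E
```

```text
[[ 0.453 -0.     0.892]
 [-0.892  0.001  0.453]
 [-0.001 -1.     0.   ]]
[[ 1.000e+00  7.000e-04 -8.000e-04 -6.000e-04]
 [ 1.000e-03 -2.969e-01  9.549e-01 -1.702e-01]
 [ 4.000e-04 -9.549e-01 -2.969e-01  8.350e-02]
 [ 0.000e+00  0.000e+00  0.000e+00  1.000e+00]]
1 b None
1 f None
1 h0 [-0.38  0.56  1.63 -0.    0.95  2.54]
1 h1 [-0.45  0.68  1.62 -0.    0.84  2.47]
-1 b [ 0.39  0.54  1.84 -0.    0.76  0.25]
-1 f [-0.01  0.63  1.89 -0.    0.62 -0.23]
-1 h0 [-0.38  0.56  1.63 -0.    0.95 -0.6 ]
-1 h1 [-0.45  0.68  1.62 -0.    0.84 -0.67]
```

```bash
cat >> h.py <<'E'
def tcp_for_view(th,target,z,u,v,p,TC):
    R=Ro.from_quat(quat(th,-1)).as_matrix(); T=np.eye(4);T[:3,:3]=R;T[2,3]=z
    C=T@TC; q=dict(p);q["cam_to_world"]=C; X=onz(q,u,v,target[2])
    return np.array([target[0]-X[0],target[1]-X[1],z])
E
python3 - <<'E'
from station import bot,state,viewer,order
from h import *
TC=np.load("TC.npy");p=viewer.camera_params("wrist")
for i,(th,tg,z,uv) in enumerate([(np.radians(102.6),(.545,.06,.012),.2,(320,160)),(np.radians(98),(.4955,.2525,.01),.16,(320,180))]):
    P=tcp_for_view(th,tg,z,*uv,p,TC); print(P)
    bot.move_to(P,quat(th,-1)); bot.sleep(.15)
    p=viewer.camera_params("wrist"); im=viewer.capture("wrist")[:,:,::-1]
    cv2.imwrite(f"pics/w{i+1}.png",im); np.save(f"w{i+1}.npy",p["cam_to_world"]); print(state()["clock"],state()["tcp_pos"])
E
```

```text
[0.56485598 0.00411729 0.2       ]
2.5917 [0.56490597 0.00356813 0.19996499]
[0.50797088 0.21101693 0.16      ]
3.6667 [0.50864542 0.20989318 0.16023622]
```

View pics/w1.png

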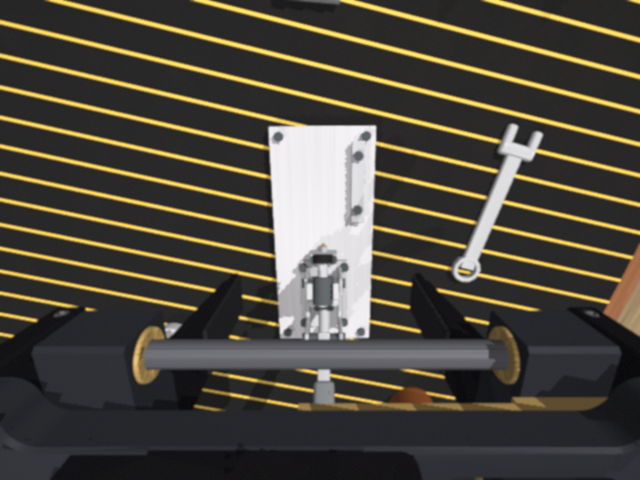

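View pics/w2.png

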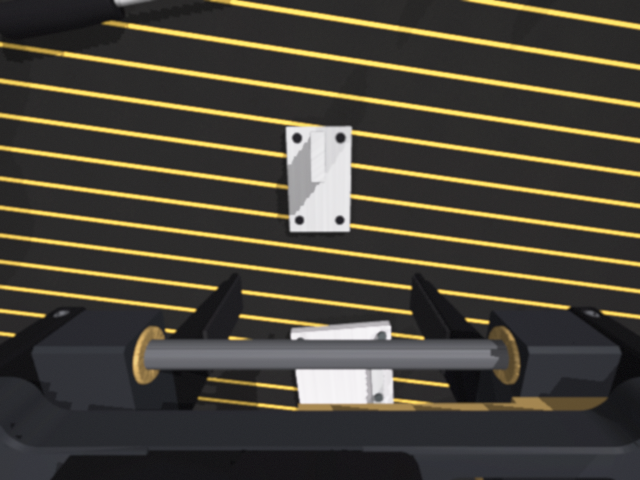

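```bash
cat > fine.py <<'E'
from station import viewer
from h import *
def edges(img,C):
    hsv=cv2.cvtColor(cv2.resize(img,None,fx=4,fy=4,interpolation=cv2.INTER_CUBIC),cv2.COLOR_BGR2HSV)
    m=((hsv[...,1]<50)&(hsv[...,2]>95)).astype(np.uint8)
    k,_=cv2.findContours(m,0,cv2.CHAIN_APPROX_NONE)
    pts=np.vstack([c[:,0] for c in k if len(c)>60]).astype(float); pts=(pts+.5)/4-.5
    L=[]
    C=np.array(C,float)
    for i in range(4):
        a,b=C[i],C[(i+1)%4]; d=(b-a);n=np.linalg.norm(d);d/=n; nn=np.array([-d[1],d[0]])
        t=(pts-a)@d; e=(pts-a)@nn
        s=(t>.08*n)&(t<.92*n)&(abs(e)<3); 
        vx,vy,x0,y0=cv2.fitLine(pts[s].astype(np.float32),cv2.DIST_HUBER,0,.01,.01).ravel()
        L.append(np.cross([x0,y0,1],[x0+vx,y0+vy,1])); print(s.sum(),end=" ")
    out=[]
    for i in range(4):
        x=np.cross(L[i-1],L[i]); out.append(x[:2]/x[2])
    print(np.round(out,2).tolist()); return out
def pose(C,x0,x1,y0,y1):
    M=np.array([[x1,y1],[x1,y0],[x0,y0],[x0,y1]])
    mc,mm=C.mean(0),M.mean(0); A=(C-mc);Bm=M-mm
    th=np.arctan2((Bm[:,0]*A[:,1]-Bm[:,1]*A[:,0]).sum(),(Bm*A).sum())
    R=np.array([[np.cos(th),-np.sin(th)],[np.sin(th),np.cos(th)]])
    o=mc-R@mm; print("o",o.round(4),"deg",np.degrees(th).round(2),"res",np.abs(A-(R@Bm.T).T).max().round(4)); return o,th
if __name__=="__main__":
    p=viewer.camera_params("wrist"); pt=viewer.camera_params("top")
    p["cam_to_world"]=np.load("w1.npy")
    c=edges(cv2.imread("pics/w1.png"),[(269,127),(376,126),(369,338),(280,339)])
    pose(np.array([onz(p,u,v,.012)[:2] for u,v in c]),-.11,.14,-.055,.055)
    p["cam_to_world"]=np.load("w2.npy")
    c=edges(cv2.imread("pics/w2.png"),[(286,127),(351,126),(350,232),(290,232)])
    pose(np.array([onz(p,u,v,.010)[:2] for u,v in c]),-.05,.05,-.03,.03)
    im=cv2.imread("pics/top0.png")
    T=lambda l:[(175+(u+.5)/2.9-.5,185+(v+.5)/2.9-.5) for u,v in l]
    c=edges(im,T([(341,251),(308,102),(640,32),(674,179)]))
    pose(np.array([onz(pt,u,v,.012)[:2] for u,v in c]),-.11,.14,-.055,.055)
    c=edges(im,T([(46,286),(36,204),(171,186),(181,268)]))
    pose(np.array([onz(pt,u,v,.010)[:2] for u,v in c]),-.05,.05,-.03,.03)
E
python3 fine.py
```

```text
361 719 326 713 [[267.01, 125.21], [376.29, 124.4], [369.28, 338.15], [279.43, 338.28]]
o [ 0.5707 -0.0415] deg 103.06 res 0.0012
218 358 202 353 [[284.73, 127.2], [351.85, 124.94], [349.98, 231.88], [289.53, 231.88]]
o [0.4953 0.2511] deg 98.51 res 0.0011
173 388 158 389 [[291.77, 271.37], [279.99, 220.17], [395.36, 194.9], [407.26, 245.85]]
o [ 0.5735 -0.0426] deg 102.97 res 0.0016
90 161 95 157 [[190.41, 283.36], [186.29, 254.65], [233.98, 248.23], [237.5, 276.82]]
o [0.4982 0.2505] deg 98.52 res 0.0015
```

```bash
cat >> h.py <<'E'
FO=np.array([.572,-.042]);FT=np.radians(103.0)
BO=np.array([.4968,.2508]);BT=np.radians(98.5)
def rot(t): return np.array([[np.cos(t),-np.sin(t)],[np.sin(t),np.cos(t)]])
def fw(x,y,z,o=None,t=None):
    o=FO if o is None else o; t=FT if t is None else t
    return np.r_[o+rot(t)@[x,y],z]
def wf(P,o=None,t=None):
    o=FO if o is None else o; t=FT if t is None else t
    return np.r_[rot(t).T@(np.array(P)[:2]-o),P[2]]
E
python3 - <<'E'
from station import bot,state,viewer,order
from h import *
q=quat(BT,-1)
P=fw(.029,0,.12,BO,BT)
bot.move_l(P,q,speed=.2)
bot.move_gripper(.05)
P[2]=.014
print(bot.move_l(P,q,speed=.1,force_limit=8))
print(state()["tcp_pos"],state()["wrist_force"])
bot.move_gripper(.0,squeeze=35)
print(state()["grip_width"],state()["wrist_force"],state()["torque"],state()["clock"])
P[2]=.09
bot.move_l(P,q,speed=.1);bot.sleep(.1)
print(state()["grip_width"],state()["wrist_force"],state()["torque"],state()["clock"])
cv2.imwrite("pics/w3.png",viewer.capture("wrist")[:,:,::-1])
cv2.imwrite("pics/s3.png",viewer.capture("side")[:,:,::-1])
E
```

```text
False
[0.49281092 0.27960157 0.01454894] [-1.06229156 -0.83531205  0.85981827]
0.011970187834024763 [-1.09021753 -0.56065976  1.47876907] [ 0.02141636 -0.00978378  0.00769699] 7.0333
0.011721460329505348 [-0.62784185 -0.32304589 -4.3777426 ] [ 0.09099966 -0.11691945  0.0159694 ] 8.0417
```

View pics/s3.png

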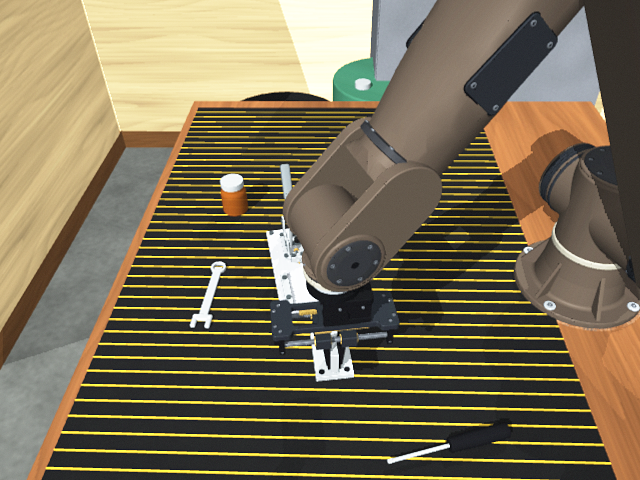

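View pics/w3.png

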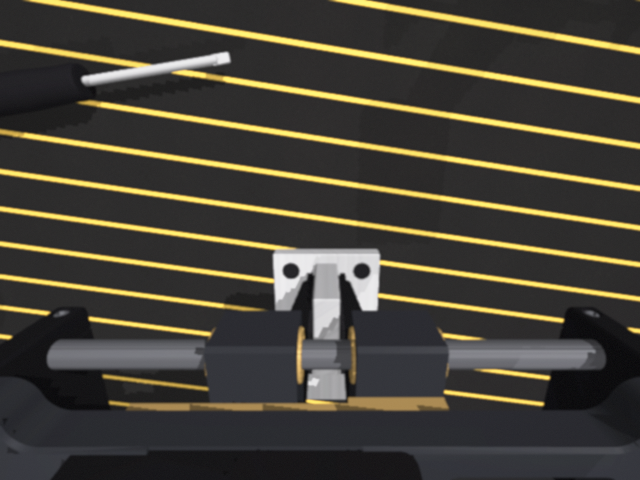

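```bash
python3 - <<'E'
from station import bot,state,viewer,order
from h import *
p=viewer.camera_params("wrist"); 
X=onz(p,326,249,state()["tcp_pos"][2]-.0045); t=state()["tcp_pos"]
print("front edge in tool fx,fy:", (rot(BT).T@(X-t)[:2]).round(4), "expect .021")
q=quat(FT,-1)
P=fw(.124,.005,.09); bot.move_l(P,q,speed=.12); bot.sleep(.1)
print("wf0",state()["wrist_force"])
P[2]=.035; bot.move_l(P,q,speed=.1)
cv2.imwrite("pics/s4.png",viewer.capture("side")[:,:,::-1])
P[2]=.022
print(bot.move_l(P,q,speed=.012,force_limit=3))
s=state();print(wf(s["tcp_pos"]),s["wrist_force"],s["torque"],s["clock"])
E
```

```text
front edge in tool fx,fy: [0.0244 0.0008] expect .021
wf0 [-0.03569718  0.27767931 -4.8312265 ]
True
[0.12400841 0.0050317  0.02601377] [-0.48634686  0.0632746   5.20477706] [-0.03176225  0.00563718 -0.04349532] 11.6167
```

View pics/s4.png

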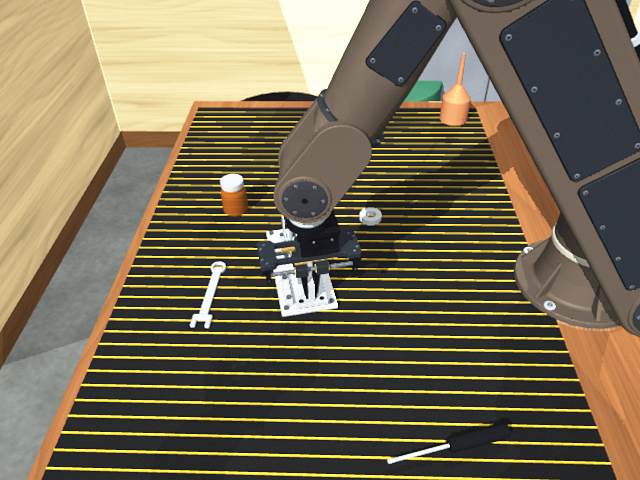

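```bash
python3 - <<'E'
from station import bot,state,viewer,order
from h import *
q=quat(FT,-1)
def st(n):
    s=state();F=rot(FT).T@s["wrist_force"][:2];print(n,wf(s["tcp_pos"]).round(4),"F",F.round(2),s["wrist_force"][2].round(2),"T",s["torque"].round(3),"t",round(s["clock"],2))
bot.move_gripper(.02); bot.sleep(.1); st("rel")
bot.move_gripper(0,squeeze=15); st("grip")
t=wf(state()["tcp_pos"])
r=bot.move_l(fw(.124,-.006,t[2]),q,speed=.008,force_limit=4); print(r); st("rail"); bot.sleep(.2); st("rail2")
cv2.imwrite("pics/w5.png",viewer.capture("wrist")[:,:,::-1])
E
```

```text
rel [0.1242 0.0056 0.0253] F [-0.07 -0.28] -0.07 T [-0.033 -0.101 -0.014] t 12.15
grip [0.1242 0.0055 0.0254] F [ 0.08 -1.07] -1.66 T [ 0.108 -0.325  0.048] t 12.47
True
rail [0.1242 0.0055 0.0254] F [0.5 1.4] 6.51 T [-0.056 -0.124 -0.02 ] t 12.82
rail2 [0.1242 0.0055 0.0254] F [1.06 1.03] 5.87 T [-0.011 -0.168 -0.   ] t 13.03
```

View pics/w5.png

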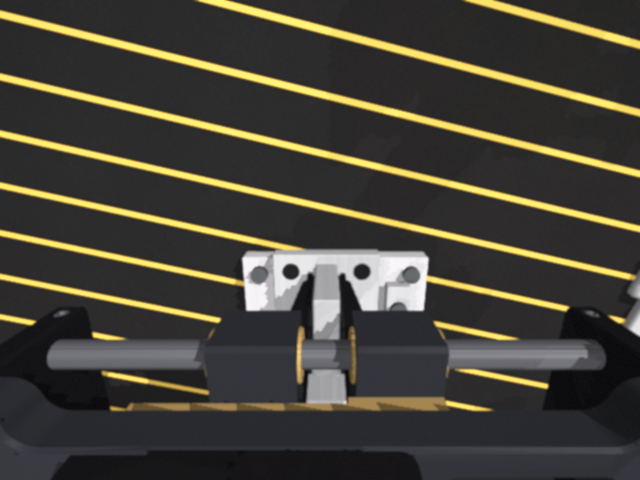

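```bash
cat >> h.py <<'E'
def st(state,n):
    s=state();F=rot(FT).T@s["wrist_force"][:2];print(n,wf(s["tcp_pos"]).round(4),"F",F.round(2),s["wrist_force"][2].round(2),"T",s["torque"].round(3),"t",round(s["clock"],2))
E
python3 - <<'E'
from station import bot,state,viewer,order
from h import *
q=quat(FT,-1)
bot.move_gripper(.02)
Z=.0275
bot.move_l(fw(.124,.005,Z),q,speed=.02); bot.sleep(.2); st(state,"free")
bot.move_gripper(0,squeeze=15); bot.sleep(.1); st(state,"grip")
r=bot.move_l(fw(.124,-.006,Z),q,speed=.008,force_limit=4); print(r); st(state,"rail"); bot.sleep(.2); st(state,"rail2")
cv2.imwrite("pics/w6.png",viewer.capture("wrist")[:,:,::-1])
E
```

```text
free [0.124  0.005  0.0275] F [-0.54 -0.49] -0.93 T [-0.024 -0.128 -0.037] t 13.98
grip [0.124  0.0051 0.0275] F [ 0.54 -0.08] 0.04 T [-0.032 -0.14  -0.01 ] t 14.4
True
rail [0.124  0.0002 0.0275] F [-0.09 -0.17] 5.51 T [-0.06  -0.166 -0.052] t 15.14
rail2 [0.124  0.0002 0.0275] F [-0.26  0.66] 5.58 T [-0.013 -0.142 -0.038] t 15.34
```

View pics/w6.png

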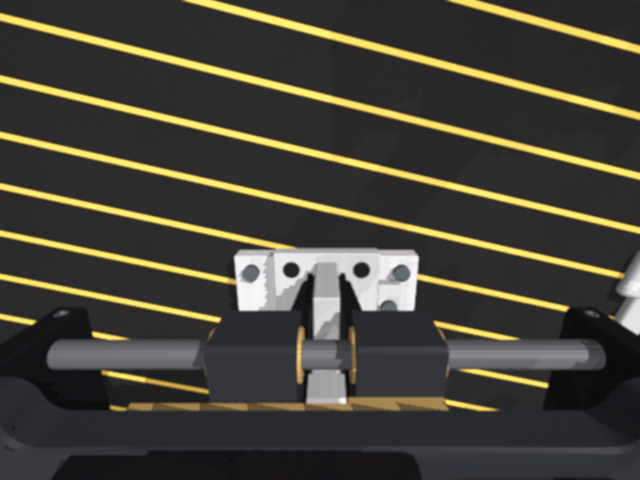

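```bash
python3 - <<'E'
from station import bot,state,viewer,order
from h import *
q=quat(FT,-1)
Z=.0282
bot.move_l(fw(.124,.0007,Z),q,speed=.02); bot.sleep(.2); st(state,"up")
r=bot.move_l(fw(.124,-.006,Z),q,speed=.006,force_limit=3.5); print(r); st(state,"rail"); bot.sleep(.2); st(state,"rail2")
E
```

```text
up [0.124  0.0008 0.028 ] F [-0.29 -0.52] -3.82 T [ 0.019 -0.071  0.006] t 15.84
True
rail [0.1242 0.0007 0.0276] F [1.17 0.51] -2.77 T [ 0.043 -0.191  0.007] t 16.27
rail2 [0.1242 0.0007 0.0275] F [0.29 0.69] 1.07 T [ 0.008 -0.243  0.037] t 16.47
```

```bash
cat >> h.py <<'E'
def force(bot,state,n=4):
    a=[]
    for _ in range(n): bot.sleep(.02); s=state(); a.append(np.r_[rot(FT).T@s["wrist_force"][:2],s["wrist_force"][2]])
    return np.mean(a,0)
E
python3 - <<'E'
from station import bot,state,viewer,order
from h import *
q=quat(FT,-1)
Z=.0285
bot.move_l(fw(.124,.001,Z),q,speed=.02); bot.sleep(.1); f0=force(bot,state); st(state,"up"); print(f0.round(2))
y=.001
while y>-.0055:
    y-=.0004; bot.move_l(fw(.124,y,Z),q,speed=.02); f=force(bot,state,3); print(round(y,4),wf(state()["tcp_pos"]).round(4),f.round(2))
    if abs(f[1]-f0[1])>3.5: break
st(state,"end")
E
```

```text
up [0.124  0.0011 0.0283] F [-0.19  0.41] -4.54 T [ 0.058 -0.089 -0.013] t 16.88
[-0.14  0.01 -3.7 ]
0.0006 [0.124  0.0006 0.0285] [ 0.14 -0.4  -3.92]
0.0002 [0.124  0.0002 0.0285] [ 0.04  0.71 -3.75]
-0.0002 [0.1241 0.0002 0.0284] [-0.4   3.32 -2.82]
-0.0006 [0.1241 0.0002 0.0284] [-0.56  5.61 -1.33]
end [0.1241 0.0002 0.0284] F [0.06 5.96] -1.44 T [-0.224  0.876 -0.021] t 18.08
```

```bash
python3 - <<'E'
from station import bot,state,viewer,order
from h import *
q=quat(FT,-1)
Z=.0285; Y=-.0001
bot.move_l(fw(.1235,Y,Z),q,speed=.02)
bot.move_l(fw(.111,Y,Z),q,speed=.025); f0=force(bot,state,4); st(state,"pre"); print(f0.round(2))
x=.111
while x>.083:
    x-=.0007; bot.move_l(fw(x,Y,Z),q,speed=.015); f=force(bot,state,2); print(round(x,4),wf(state()["tcp_pos"]).round(4),f.round(2))
    if f[1]>6: Y+=.0003
    if abs(f[0]-f0[0])>3.5: break
    if abs(f[1])>10: break
bot.sleep(.1);st(state,"end")
E
```

```text
pre [0.1106 0.0002 0.0283] F [-3.04  5.51] -3.96 T [-0.503  0.881 -0.066] t 19.05
[-2.18  5.51 -4.37]
0.1103 [0.1102 0.0002 0.0284] [ 0.06  5.64 -3.56]
0.1096 [0.1095 0.0002 0.0284] [ 1.36  4.83 -3.35]
end [0.1096 0.0002 0.0284] F [0.37 4.11] -4.09 T [0.075 0.954 0.008] t 19.72
```

```bash
python3 - <<'E'
from station import bot,state,viewer,order
from h import *
q=quat(FT,-1)
Z=.0285; Y=-.0001
x=.1096
while x>.083:
    x-=.0008; bot.move_l(fw(x,Y,Z),q,speed=.02); bot.sleep(.03); f=force(bot,state,2); print(round(x,4),wf(state()["tcp_pos"]).round(4),f.round(2))
    if f[1]>6: Y+=.0003
    if f[1]<2: Y-=.0003
    if f[0]>3.2: break
    if abs(f[1])>10: break
bot.sleep(.15);st(state,"end"); print(force(bot,state,4))
E
```

```text
0.1088 [0.1088 0.0002 0.0284] [ 1.16  4.79 -4.02]
0.108 [0.108  0.0002 0.0284] [ 1.56  4.79 -3.87]
0.1072 [0.1072 0.0002 0.0284] [ 1.1   5.14 -3.94]
0.1064 [0.1064 0.0002 0.0284] [ 1.55  4.91 -3.52]
0.1056 [0.1056 0.0002 0.0284] [ 1.61  5.34 -4.04]
0.1048 [0.1048 0.0002 0.0284] [ 1.61  4.46 -4.07]
0.104 [0.104  0.0002 0.0284] [ 1.54  4.8  -3.43]
0.1032 [0.1032 0.0002 0.0284] [ 1.5   5.2  -3.96]
0.1024 [0.1024 0.0002 0.0284] [ 1.5   4.26 -3.28]
0.1016 [0.1016 0.0002 0.0284] [ 1.34  4.83 -3.67]
0.1008 [0.1008 0.0002 0.0284] [ 1.61  5.36 -3.65]
0.1 [0.1    0.0002 0.0284] [ 1.32  4.93 -4.04]
0.0992 [0.0992 0.0002 0.0284] [ 1.69  5.02 -3.57]
0.0984 [0.0984 0.0002 0.0284] [ 2.03  4.26 -3.51]
0.0976 [0.0976 0.0002 0.0284] [ 1.05  5.12 -2.74]
0.0968 [0.0968 0.0002 0.0284] [ 2.45  4.7  -4.12]
0.096 [0.096  0.0002 0.0284] [ 1.7   4.5  -3.75]
0.0952 [0.0952 0.0002 0.0284] [ 1.11  4.56 -3.68]
0.0944 [0.0944 0.0002 0.0284] [ 1.62  5.17 -3.31]
0.0936 [0.0936 0.0002 0.0284] [ 1.93  5.26 -3.17]
0.0928 [0.0928 0.0003 0.0284] [ 1.69  5.28 -3.5 ]
0.092 [0.092  0.0002 0.0284] [ 1.87  4.53 -2.98]
0.0912 [0.0914 0.0002 0.0284] [ 3.85  4.78 -3.43]
end [0.0914 0.0002 0.0284] F [3.45 4.93] -3.18 T [ 0.483  0.921 -0.014] t 27.15
[ 3.49292438  5.01097503 -3.50362744]
```

```bash
python3 - <<'E'
from station import bot,state,viewer,order
from h import *
q=quat(FT,-1)
Z=.0285; Y=-.0001
bot.move_l(fw(.0907,Y,Z),q,speed=.01);bot.sleep(.1);st(state,"push");print(force(bot,state).round(2))
bot.move_l(fw(.0907,Y,.0277),q,speed=.01);bot.sleep(.1);st(state,"down");print(force(bot,state).round(2))
cv2.imwrite("pics/w7.png",viewer.capture("wrist")[:,:,::-1])
E
```

```text
push [0.0913 0.0002 0.0284] F [7.59 4.62] -3.2 T [ 1.167  1.038 -0.043] t 27.57
[ 6.93  4.26 -2.42]
down [0.0914 0.0002 0.0278] F [8.1  4.95] -0.73 T [1.048 1.109 0.075] t 27.98
[ 7.96  4.57 -0.03]
```

View pics/w7.png

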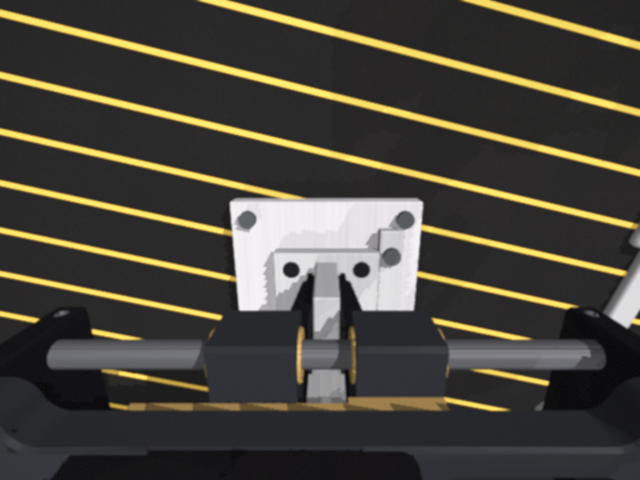

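```bash
python3 - <<'E'
from station import bot,state,viewer,order
from h import *
q=quat(FT,-1)
bot.move_l(fw(.0910,-.0001,.0277),q,speed=.01);bot.sleep(.05);print(force(bot,state,2).round(2))
bot.move_gripper(.03);st(state,"open")
bot.move_l(fw(.0910,0,.09),q,speed=.08)
bot.move_l(fw(.0910,0,.2),q,speed=.2);bot.sleep(.1)
np.save("w8.npy",viewer.camera_params("wrist")["cam_to_world"])
cv2.imwrite("pics/w8.png",viewer.capture("wrist")[:,:,::-1]);cv2.imwrite("pics/s8.png",viewer.capture("side")[:,:,::-1]);cv2.imwrite("pics/t8.png",viewer.capture("top")[:,:,::-1])
st(state,"up")
E
python3 - <<'E'
import cv2,numpy as np
b=cv2.imread("pics/s8.png")[155:325,245:365]; cv2.imwrite("pics/s8c.png",cv2.resize(b,None,fx=3.5,fy=3.5,interpolation=cv2.INTER_CUBIC))
E
```

```text
[ 5.65  5.2  -0.92]
open [ 0.0909 -0.0003  0.0278] F [ 0.1  -0.64] -0.29 T [-0.008 -0.148  0.019] t 29.0
up [0.0911 0.0003 0.1989] F [-0.14  0.39] 0.3 T [ 0.017 -0.104  0.009] t 30.88
```

View pics/w8.png

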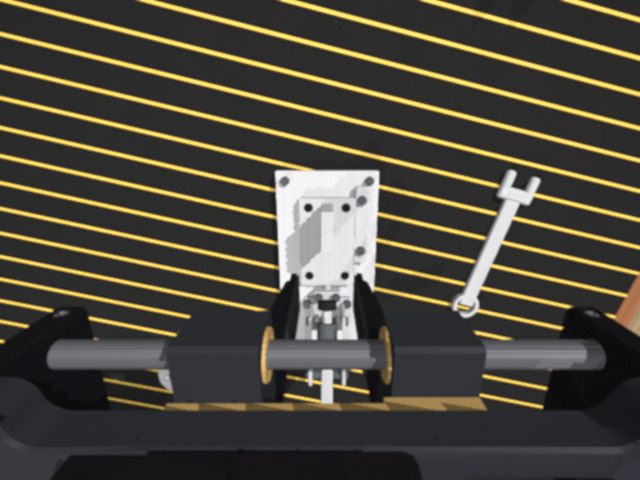

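View pics/s8c.png

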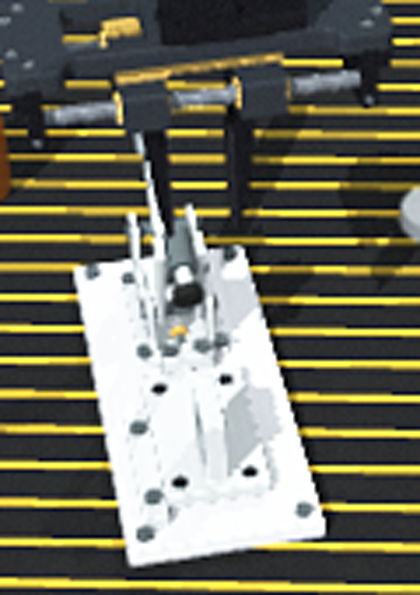

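```bash
cat >> h.py <<'E'
def arc(v,r=.095,h=.009,half=.010):
    a=.6+v; return fw(-.075-r*np.sin(a)+h*np.cos(a)+half,0,.063+r*np.cos(a)+h*np.sin(a))
E
python3 - <<'E'
from station import bot,state,viewer,order
from h import *
p=viewer.camera_params("wrist");p["cam_to_world"]=np.load("w8.npy")
H=np.array([wf(onz(p,u,v,.022)) for u,v in[(308,208),(346,208),(309,275),(345,275)]]);print(H.mean(0).round(4),np.degrees(np.arctan2(*(H[0]-H[2])[[1,0]])).round(2),[wf(onz(p,u,v,.012)).round(4) for u,v in[(275,171),(379,171)]])
q=quat(FT,-1)
bot.move_gripper(0,squeeze=20)
bot.move_to(fw(-.085,0,.215),q)
bot.move_l(fw(-.090,0,.150),q,speed=.15); bot.sleep(.1); f0=force(bot,state,3); st(state,"pre")
cv2.imwrite("pics/s9.png",viewer.capture("side")[:,:,::-1])
print(arc(0),wf(arc(0)))
for v in(-.05,0,.05):
    r=bot.move_l(arc(v),q,speed=.04,force_limit=12); st(state,f"{v} {r}")
    if r: break
E
python3 - <<'E'
import cv2,numpy as np
b=cv2.imread("pics/s9.png")[50:330,180:460]; cv2.imwrite("pics/s9c.png",cv2.resize(b,None,fx=2,fy=2,interpolation=cv2.INTER_CUBIC))
E
```

```text
[0.0642 0.0009 0.022 ] -0.05 [array([0.1404, 0.0561, 0.012 ]), array([ 0.1405, -0.0539,  0.012 ])]
pre [-0.0899 -0.0005  0.1512] F [ 0.39 -0.37] 1.1 T [ 0.063 -0.153  0.007] t 33.05
[ 0.59701748 -0.15036263  0.14648867] [-1.11213014e-01 -2.46490415e-17  1.46488666e-01]
-0.05 False [-1.072e-01  1.000e-04  1.486e-01] F [0.26 0.54] 0.43 T [-0.012 -0.125  0.011] t 33.67
0 False [-1.113e-01  1.000e-04  1.463e-01] F [ 0.32 -0.55] -0.04 T [-0.025 -0.078 -0.016] t 33.94
0.05 False [-1.155e-01  1.000e-04  1.439e-01] F [ 0.6  -0.12] 0.08 T [-0.005 -0.159 -0.016] t 34.21
```

View pics/s9c.png

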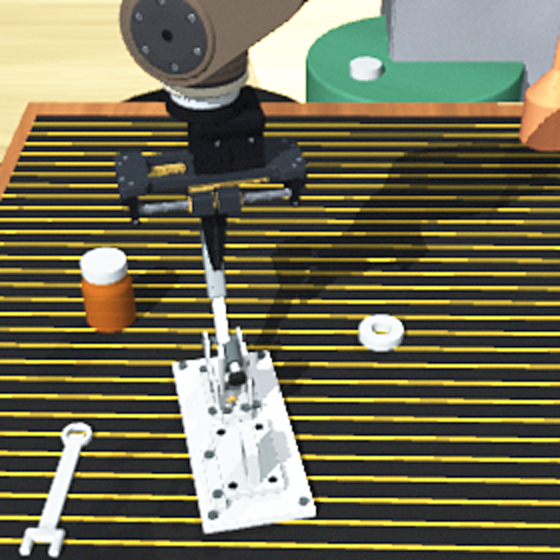

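```bash
python3 - <<'E'
from station import bot,state,viewer,order
from h import *
q=quat(FT,-1)
for v in(.1,.2,.3,.4):
    r=bot.move_l(arc(v),q,speed=.05,force_limit=12); st(state,f"{v} {r}")
    if r: break
cv2.imwrite("pics/s10.png",viewer.capture("side")[:,:,::-1])
b=cv2.imread("pics/s10.png")[50:330,180:460]; cv2.imwrite("pics/s10c.png",cv2.resize(b,None,fx=2,fy=2,interpolation=cv2.INTER_CUBIC))
E
```

```text
0.1 False [-1.195e-01  1.000e-04  1.412e-01] F [-0.71  0.47] -0.41 T [-0.002 -0.132 -0.049] t 34.46
0.2 False [-1.272e-01  1.000e-04  1.353e-01] F [0.29 0.01] -0.42 T [-0.01  -0.072 -0.054] t 34.8
0.3 False [-0.134   0.0002  0.1287] F [ 0.67 -0.2 ] 1.12 T [-0.017 -0.051  0.03 ] t 35.14
0.4 False [-0.1402  0.0002  0.1215] F [0.11 0.42] 0.29 T [ 0.008 -0.088  0.031] t 35.48
```

View pics/s10c.png

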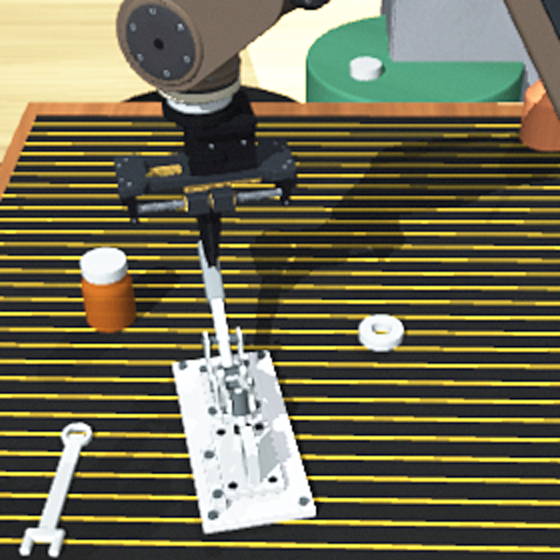

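The arm is coming over and the pad is descending toward the plate, so the finger is pushing the handle properly. I'll continue in small steps.

```bash
python3 - <<'E'
from station import bot,state,viewer,order
from h import *
q=quat(FT,-1)
for v in list(np.arange(.48,.60,.06))+list(np.arange(.62,.936,.03)):
    r=bot.move_l(arc(v),q,speed=.04,force_limit=18); f=force(bot,state,2); print(round(v,3),r,wf(state()["tcp_pos"]).round(4),f.round(2))
    if r or np.linalg.norm(f)>20: break
cv2.imwrite("pics/s11.png",viewer.capture("side")[:,:,::-1])
b=cv2.imread("pics/s11.png")[50:330,180:460]; cv2.imwrite("pics/s11c.png",cv2.resize(b,None,fx=2,fy=2,interpolation=cv2.INTER_CUBIC))
st(state,"")
E
```

```text
0.48 False [-1.446e-01  1.000e-04  1.156e-01] [ 0.2   0.52 -0.01]
0.54 False [-1.476e-01  1.000e-04  1.107e-01] [ 0.62 -0.08  0.15]
0.62 False [-1.512e-01  1.000e-04  1.038e-01] [0.18 0.04 0.16]
0.65 False [-1.523e-01 -1.000e-04  1.016e-01] [0.81 0.05 2.19]
0.68 False [-1.534e-01 -1.000e-04  9.910e-02] [1.38 0.07 4.11]
0.71 False [-1.545e-01 -1.000e-04  9.650e-02] [2.12 0.76 5.66]
0.74 False [-1.555e-01 -1.000e-04  9.400e-02] [1.67 1.12 6.78]
0.77 False [-1.564e-01 -1.000e-04  9.130e-02] [1.15 1.18 6.51]
0.8 False [-1.573e-01 -1.000e-04  8.850e-02] [1.06 0.86 6.44]
0.83 False [-1.581e-01 -1.000e-04  8.560e-02] [-0.21  0.65  5.7 ]
0.86 False [-1.588e-01 -1.000e-04  8.260e-02] [-1.69  0.56  3.05]
0.89 False [-1.59e-01  1.00e-04  7.95e-02] [-0.91 -0.37  0.96]
0.92 False [-0.1592  0.0002  0.0764] [-0.13  0.25 -0.93]
 [-1.593e-01  1.000e-04  7.650e-02] F [-0.29  0.9 ] 1.19 T [ 0.008 -0.084 -0.004] t 39.49
```

View pics/s11c.png

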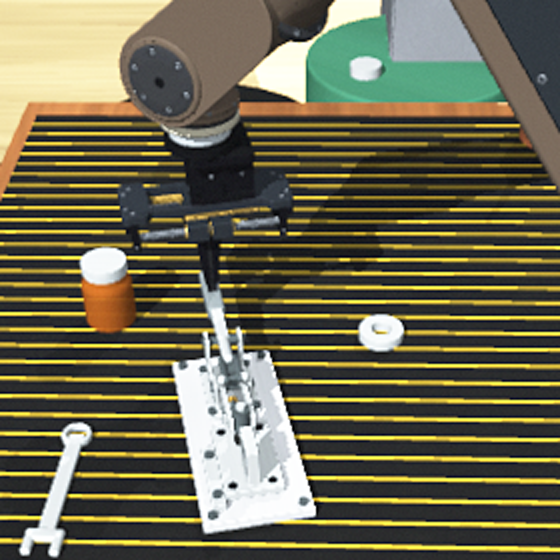

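```bash
python3 - <<'E'
from station import bot,state,viewer,order
from h import *
q=quat(FT,-1)
for v in(.935,.945,.955,.965):
    bot.move_l(arc(v),q,speed=.02,force_limit=12); f=force(bot,state,3); print(v,wf(state()["tcp_pos"]).round(4),wf(arc(v)).round(4),f.round(2))
    if f[2]>5: break
P=state()["tcp_pos"].copy(); P[2]+=.03
bot.move_l(P,q,speed=.08); P=fw(-.10,0,.22); bot.move_l(P,q,speed=.2)
# look from loading end side
bot.move_to(fw(.10,0.0,.28),q); bot.sleep(.15)
np.save("w12.npy",viewer.camera_params("wrist")["cam_to_world"])
for n in("wrist","side","top"): cv2.imwrite(f"pics/{n}12.png",viewer.capture(n)[:,:,::-1])
st(state,"")
b=cv2.imread("pics/top12.png")[130:330,250:480]; cv2.imwrite("pics/t12c.png",cv2.resize(b,None,fx=3,fy=3,interpolation=cv2.INTER_CUBIC))
b=cv2.imread("pics/side12.png")[130:330,180:400]; cv2.imwrite("pics/s12c.png",cv2.resize(b,None,fx=3,fy=3,interpolation=cv2.INTER_CUBIC))
E
```

```text
0.935 [-0.1596  0.      0.0753] [-0.1596  0.      0.0754] [-0.07 -0.03 -0.02]
0.945 [-1.598e-01 -1.000e-04  7.470e-02] [-0.1597 -0.      0.0744] [0.83 0.92 3.49]
0.955 [-1.598e-01 -1.000e-04  7.450e-02] [-0.1598 -0.      0.0735] [ 2.61  2.06 10.71]
 [ 0.0991 -0.      0.2795] F [-0.4   0.46] 0.17 T [ 0.012 -0.147 -0.037] t 42.88
```

View pics/s12c.png

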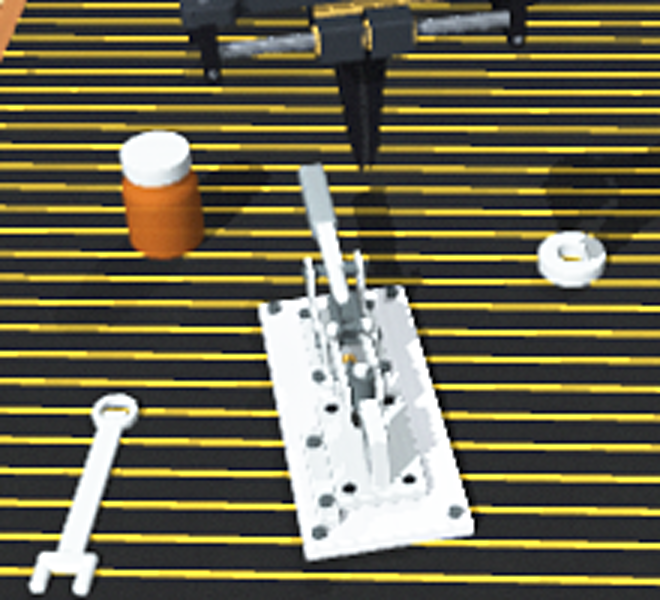

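View pics/t12c.png

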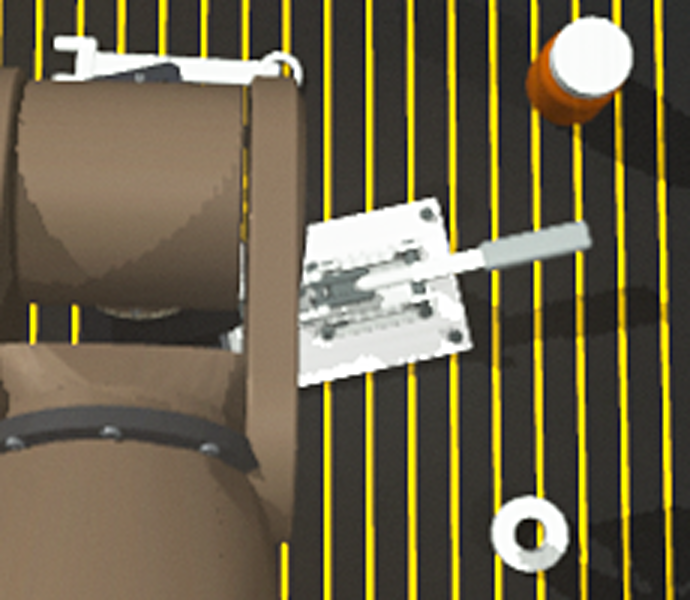

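View pics/wrist12.png

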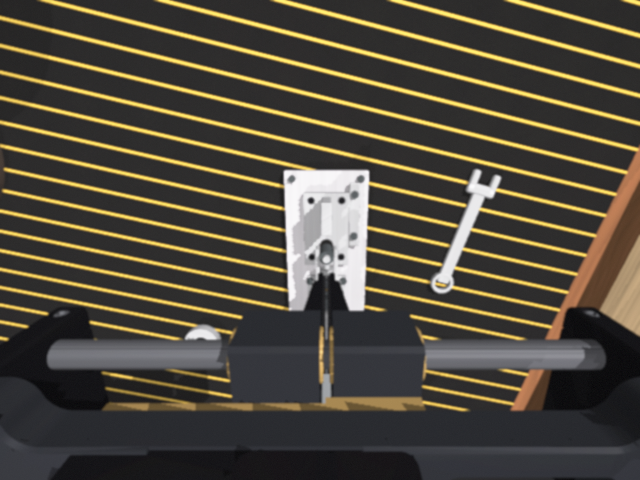

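```bash
python3 - <<'E'
from station import bot,state,viewer,order
from h import *
p=viewer.camera_params("wrist");p["cam_to_world"]=np.load("w12.npy")
H=np.array([wf(onz(p,u,v,.022)) for u,v in[(311,201),(342,201),(311.5,257),(343,257)]]);print(H.mean(0).round(4),np.degrees(np.arctan2(*(H[0]-H[2])[[1,0]])).round(2),[wf(onz(p,u,v,.012)).round(4) for u,v in[(283.5,170.5),(369,170.5)]])
order.close_job()
E
```

```text
[0.0636 0.0002 0.022 ] -0.33 [array([0.1405, 0.0565, 0.012 ]), array([ 0.1404, -0.0544,  0.012 ])]
the job is handed in; nothing more can be done
```

The bracket is loaded and clamped, and I handed the job in. The clock read about 43 s of the 72 s allowed. The hand-in reported no verdict, so the checks below are my own.

- **Seating:** I gripped the bracket by its lug, turned it square with the fixture and brought it against the side rail, where I measured about 5–6 N. I then slid it along the rail until it stopped dead on the stop screw, at no more than about 8 N. I lowered it to the bed and released it with the clamp still open.
- **Clamp:** I pushed the handle over with closed fingers. Resistance peaked at about 7 N near 0.74–0.80 rad and faded to almost nothing by 0.89. A light press afterwards met a solid stop at about 0.945 rad (10.7 N). The arm is clear of everything.
- **Last checks:** The final wrist picture puts the bracket at x ≈ 64 mm and y ≈ 0.2 mm in the fixture frame, about 0.3° off square, with the lug away from the clamp. The final pictures show the pad down on the bracket and the handle down flat. The jar, spanner and bearing look undisturbed. The screwdriver was not in the final close-ups I viewed, but the arm never went down near it.

**What did not go smoothly or was not checked:**
- My first tries at the rail stopped early because the bracket was pressing on the bed. I lifted it about 0.5–1 mm and redid that step.
- The top and wrist cameras disagreed by about 3 mm on position, so I used the average. Contact with the rail came within 0.3 mm of where that put it.
- I did not measure the pad force or the pin travel directly. I inferred them from the handle passing its dead point and the hard stop on the screw.

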